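Fetch the long muddler out of the bar cabinet

TASK

Lift the bamboo coaster off the top of the glass-fronted cabinet and lay it flat on the black rubber bar mat, letting go of it. Then reach through the opening in the cabinet's top, take hold of the long wooden muddler lying inside, tilt it so that one end comes out first, draw it out through the opening, and finish while holding it still in the gripper, all of it at least 5 cm above the cabinet's top. Leave the glasses, tin, jug, jigger and corkscrew undisturbed.

Things in the scene. Friction and masses are not known exactly. Their poses are not given: they have to be found in the camera images.
- cabinet: low dark-wood cabinet fixed to the trolley, 200 (x) by 370 (y) by 98 mm high; origin at the centre of its underside. Its +x side is a glass front with a brass latch, which does not open. Inside: x -90 to 93, y -175 to 175 mm, floor at z 10 mm, underside of the top board at z 90 mm; two cork rests, 12 mm wide, cross it along x at y = -50 and 50 mm, tops at z 37 mm
- cabinet_opening (a point): centre of the opening in the cabinet's top, at the upper face of the top board (98 mm above the trolley top); the opening is 172 (cabinet x) by 160 mm (cabinet y), square to the cabinet, through the 8 mm board. Below it lies the muddler
- muddler: pale wooden muddler, 240 mm long along its y; origin mid-length on its axis; about 180 g, balance point some 14 mm towards +y. Square shaft 22 mm thick, square head 34 mm over the last 45 mm at +y, knob 26 mm over the last 16 mm at -y. Starts lying on the cork rests roughly along the cabinet's y, axis at height 48 mm, a flat side up, both ends under the top board
- muddler_head (a point): middle of the muddler's head end face, 120 mm along +y from its origin
- muddler_tail (a point): middle of the muddler's knob end face, 120 mm along -y from its origin
- coaster: flat pale bamboo double coaster, 196 (its x) by 62 (its y) by 12 mm, about 100 g; origin at the centre of its underside. It starts lying on the cabinet's top board, bridging the opening with its long side roughly along the cabinet's x, underside 98 mm above the trolley top.
- bar_mat: black rubber bar mat fixed on the trolley top beside the cabinet (left or right), 230 (its x) by 150 (its y) by 5 mm; origin at the centre of its underside. It starts empty.
- tray: fixed low steel tray on the other side of the cabinet, 220 (x) by 160 (y) by 14 mm, carrying the two tumblers; origin at the centre of its underside
- tumbler_a: crystal tumbler, 76 mm wide, 90 mm tall, standing in the tray; origin under its centre; to be left alone
- tumbler_b: crystal tumbler like the other, standing in the tray; to be left alone
- tin: tall steel mixing tin, 88 mm wide, 165 mm tall, beyond the cabinet to one side; origin under its centre; to be left alone
- jug: empty stoneware jug, 100 mm wide plus its handle, 150 mm tall, beyond the cabinet to one side; origin under its centre; to be left alone
- jigger: small steel hourglass jigger, 48 mm wide, 85 mm tall, on the robot's side of the cabinet; origin under its centre; to be left alone
- corkscrew: steel wing corkscrew lying on the trolley on the robot's side of the cabinet, about 190 mm long, 32 mm high; to be left alone
Not all that is in view belongs to the job. Of the things that look like the muddler, the larger one is meant.

How it is judged:
On the way, in this order (a step that is already met when the one before it is completed fails the run):
1. the coaster lies flat on the bar mat, let go (x of coaster in the frame of bar_mat between -0.115 and 0.115 m and y of coaster in the frame of bar_mat between -0.075 and 0.075 m and height (world z) of coaster below 0.012 m and angle between coaster's own z axis and vertical below 0.1 rad and linear speed of coaster below 0.03 m/s and contact force between the fingers and coaster below 0.1 N), for 0.2 s.
2. the muddler, held, stands tilted through the opening, one end above the cabinet's top and the other below it (contact force between the fingers and muddler above 0.5 N and ((height (world z) of muddler_head above 0.115 m and height (world z) of muddler_tail below 0.098 m) or (height (world z) of muddler_tail above 0.115 m and height (world z) of muddler_head below 0.098 m)) and horizontal distance between muddler and cabinet below 0.2 m), for 0.1 s.
At the end, for the whole second after the job is handed in: fingers grip the muddler (over 1 N); its middle and both ends over 140 mm above the trolley top, still (under 0.04 m/s), touching neither cabinet nor bystanders; the coaster lies flat (within 0.1 rad), at rest and let go on the bar mat, its centre over the mat (all of step 1 and height (world z) of each of muddler_head, muddler_tail, muddler above 0.14 m and contact force between the fingers and muddler above 1 N and contact force between muddler and cabinet below 0.1 N and contact force between muddler and tumbler_a below 0.1 N and contact force between muddler and tumbler_b below 0.1 N and contact force between muddler and tin below 0.1 N and contact force between muddler and jug below 0.1 N and contact force between muddler and jigger below 0.1 N and contact force between muddler and corkscrew below 0.1 N and linear speed of muddler below 0.04 m/s); the arm keeps its last pose, push and grip.
It fails at once if the tumblers are pushed more than 30 mm or tipped over (distance of any of tumbler_a, tumbler_b from where it was at the start of the episode above 0.03 m or angle between any of tumbler_a, tumbler_b's own z axis and vertical above 0.4 rad).
It fails at once if the tin or the jug is pushed more than 30 mm or tipped over (distance of any of tin, jug from where it was at the start of the episode above 0.03 m or angle between any of tin, jug's own z axis and vertical above 0.4 rad).
It fails at once if the jigger or the corkscrew is pushed more than 30 mm or tipped over (distance of any of jigger, corkscrew from where it was at the start of the episode above 0.03 m or angle between any of jigger, corkscrew's own z axis and vertical above 0.4 rad).
It also fails if it takes over 58 s, if anything falls off the work surface, if the arm or the gripper's body presses on something with over 40 N, if the wrist force passes 120 N, or if a joint passes its speed limit or range.

ROBOT

A 6-joint arm with a two-finger parallel gripper is mounted at the origin on the work surface. World frame = base frame: x ahead of the robot, y to its left, z up, the work surface at z = 0. Lengths are in m, angles in rad, forces in N, time in s.
With the tool pointing down it reaches from about 0.3 to 0.875 m from the base axis. Payload 6.4 kg.
Tool frame: the origin (TCP) lies midway between the tips of the shut fingers; the grasp point (between the pads) lies 19 mm behind it; z points along the fingers, y is the line along which they close (so a half turn about z gives the same grasp; the last joint's range is limited). The gripper opens to 85 mm and grips with 20 to 120 N. Pads are 22 mm wide; open, the fingers measure 114 mm over their backs; the gripper's body (76 mm by 85 mm) begins 54 mm behind the grasp point. The pads swing forward as they close: fully open they stand 13 mm farther back than shut.
Start: joints at [-1.521, 0.181, 1.607, -0, 1.354, -0.206], TCP at [0.146, -0.556, 0.231] pointing down, gripper open.
Joint ranges: [-2.99, 2.99], [-0.89, 2.07], [0.3, 2.58], [-1.14, 4.28], [0, 2.63], [-3.12, 3.12]. Speed limits (rad/s): [2.57, 2.57, 3.01, 3.14, 3.14, 3.14].

INTERFACE

Orientations are given as a unit quaternion [w, x, y, z].
In Python, from bench import ctrl gives the robot as it stands.
- The arm moves only by the tool send_rows, never from a script. Its argument "motion" is a list of rows, each a list of 7 numbers: the turn, a rotation vector about the tool's x, y, z in degrees, then the shift along the tool's x, y, z in mm, then the closure, from -1 (fully open) to 1 (shut). In form: [[rx, ry, rz, tx, ty, tz, grip], ...]. A call has exactly 10 rows; each row shifts and turns the commanded pose from where the row before left it, along the tool's axes as they then stand; what a row does not reach is not made up. A row lasts 1/10 s, in which the tool goes at most 50 mm and 8.59 degrees, less where a joint would pass 70% of its speed; a pose out of reach is approached as far as the arm can. A call is refused whole if a number of a shift passes 50 or a number of a turn 8.59, either way. A call with a gripper value outside its range is refused whole. The fingers move at their own pace and stop on an object; the grip force is fixed at half the most. Time passes only in rows, so rows that do not move let the fingers close, or fill a call up. It gives the time, the measured TCP pose, the force, the opening and the grip force at its end, in the units of the state.
- ctrl.get_obs(): the state, without advancing time (a new reading comes with each control period).
- ctrl.camera(name): name is "scene" or "top" or "wrist"; returns a dict with "color" (420x560x3 uint8, red, green, blue), "z_map" (420x560 float32, m along the optical axis (not along the pixel's ray), 0 where there is no reading), "mtx" (3x3 intrinsics, pixels), "extrinsics" (4x4, takes a point from camera to world coordinates); the wrist camera has in their place "hand_eye" (4x4, takes a point from camera to tool coordinates, whose origin is the TCP and whose axes are the flange's). Camera axes: x right, y down, z forward; pixel columns grow to the right and rows downward; lengths in m; the calibration is good to about 2 mm. A picture is of the moment at which its call begins: read the wrist's pose just before it.
- ctrl.hand_in(): hands the job in; it is judged then, once.
The state is a dict: "time_s": time; "q": joint angles; "dq": joint speeds; "joint_efforts": joint torques, N m; "eef_pos": TCP position; "eef_rot": TCP orientation; "wrist_force": force on the tool from outside, world axes, zero at the start; "torque": the same for the moment, N m; "opening": opening from 0.0 (shut) to 1.0 (fully open); "grasp_force": force on a finger pad.
Only numpy, scipy, OpenCV 4.12 (cv2) and the standard library are available. Lean on these libraries where they do the work, as an engineer would, in place of code of your own. Each camera call takes 0.05 s, during which the arm holds its last target. There are 200 camera calls.

## Working session

There is one attempt and no reset: what is moved stays moved. The work goes in short steps, Python scripts to look and compute and a tool call to move; the robot and the scene stay as the last step left them, time stands still between calls to the robot, and variables do not carry over. Pictures are saved under pics/ and viewed, at most 10 in all, crops included, and the job is handed in when it is done.

Besides the shell and the picture viewer there is one more tool, called after ">>>" as a command line: name --pt "numbers of a row" for each row, then --argument value for the rest. send_rows: Moves the arm, as the interface text tells. Its arguments: {"type":"object","properties":{"motion":{"type":"array","items":{"type":"array","items":{"type":"number"}}}},"required":["motion"]}

```bash
mkdir -p pics; ls; python3 - <<'E'
from bench import ctrl
import cv2,numpy as np
o=ctrl.get_obs(); print(o)
for n in("top","scene"):
    c=ctrl.camera(n); cv2.imwrite(f"pics/{n}0.png",c["color"][:,:,::-1]); np.savez(f"pics/{n}0.npz",**c); print(n,c["mtx"],c["extrinsics"])
E
```

```text
pics
{'time_s': 0.0, 'q': array([-1.52128253e+00,  1.81549067e-01,  1.60801371e+00,  3.09797735e-05,
        1.35379409e+00, -2.06302033e-01]), 'dq': array([-5.17333208e-05, -2.33674890e-03, -6.64637707e-04,  8.69244140e-04,
        4.64316419e-04,  9.51129018e-04]), 'joint_efforts': array([ 7.64285560e-04, -4.44869864e+01, -3.51337945e+01, -1.95615544e-04,
        9.17528349e-03,  3.16505776e-06]), 'eef_pos': array([ 0.14549241, -0.55571769,  0.23037688]), 'eef_rot': array([-8.78209421e-04,  9.91830971e-01,  1.27556056e-01,  8.41580874e-05]), 'wrist_force': array([-0.01031625, -0.58610814, -0.34907821]), 'torque': array([ 0.01156046,  0.068145  , -0.01719378]), 'grasp_force': 0.0, 'opening': 0.9989147316958612}
top [[531.37923568   0.         269.98896006]
 [  0.         531.37923568 216.129736  ]
 [  0.           0.           1.        ]] [[ 0.02782374 -0.99318856  0.11314733  0.32133845]
 [-0.99960021 -0.02821369 -0.00184623  0.02849747]
 [ 0.00502596 -0.11305072 -0.99357651  1.56766327]
 [ 0.          0.          0.          1.        ]]
scene [[412.0926731    0.         280.3514932 ]
 [  0.         412.0926731  206.17791189]
 [  0.           0.           1.        ]] [[-0.16644995  0.67652339 -0.71736359  1.11982659]
 [ 0.98581552  0.09831161 -0.13602424  0.14691628]
 [-0.02149841 -0.72982939 -0.68329122  0.72496205]
 [ 0.          0.          0.          1.        ]]
```

View pics/top0.png

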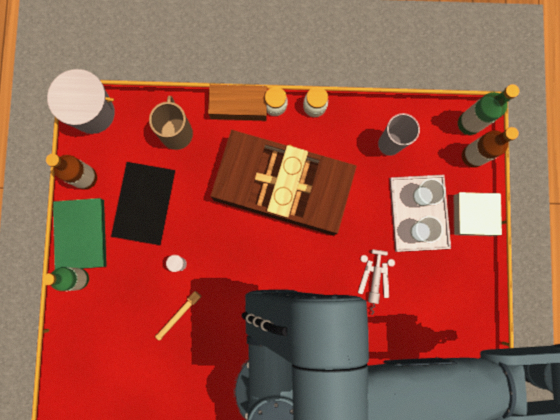

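View pics/scene0.png

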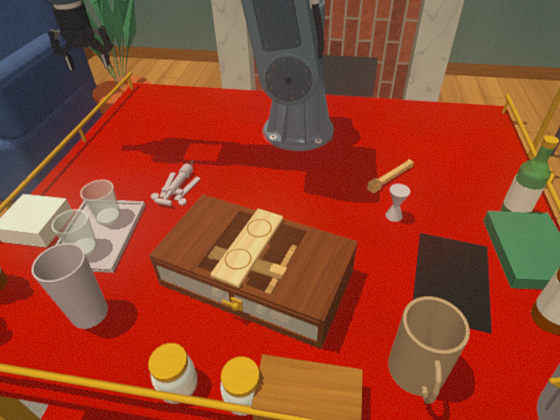

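Top view: the cabinet is centred near px (283,183). The coaster bridges its opening from (292,150) to (282,215), and the muddler lies beneath it around (258–310,183). The black mat is at (144,203) on the left and the tray on the right. The small look-alike lies at (178,316).

```bash
cat > h.py <<'E'
import numpy as np,cv2
from scipy.spatial.transform import Rotation as R
def cloud(c,T=None):
    T=c["extrinsics"] if T is None else T
    z=c["z_map"]; K=c["mtx"]; v,u=np.mgrid[:z.shape[0],:z.shape[1]]
    P=np.stack([(u-K[0,2])/K[0,0]*z,(v-K[1,2])/K[1,1]*z,z],-1)
    return P@T[:3,:3].T+T[:3,3]
def pose(o):
    T=np.eye(4); q=o["eef_rot"]; T[:3,:3]=R.from_quat([q[1],q[2],q[3],q[0]]).as_matrix(); T[:3,3]=o["eef_pos"]; return T
def rect(P,m):
    n,l,s,_=cv2.connectedComponentsWithStats(m.astype(np.uint8)); i=1+np.argmax(s[1:,4]); k=l==i
    (c,wh,a)=cv2.minAreaRect((P[k][:,:2]*1000).astype(np.float32))
    w,h=wh
    if w<h: w,h,a=h,w,a+90
    return f"c=({c[0]:.1f},{c[1]:.1f}) long={w:.1f} short={h:.1f} longdir={(a+90)%180-90:.1f} z={np.median(P[k][:,2])*1000:.1f} n={k.sum()}", s[i][:4]
def load(f): return dict(np.load(f))
E
python3 - <<'E'
from h import *
c=load("pics/top0.npz"); P=cloud(c); z=P[...,2]; col=c["color"].astype(int)
v,u=np.mgrid[:420,:560]
box=(u>200)&(u<365)&(v>125)&(v<245)
print("cab+coaster",rect(P,box&(z>.085)))
print("coaster",rect(P,box&(z>.104)&(z<.125)))
print("mud/inside",rect(P,box&(z>.05)&(z<.068)))
print("muddler pale",rect(P,box&(z>.05)&(z<.068)&(col[...,0]>150)))
print("cork",rect(P,box&(z>.028)&(z<.045)))
print("mat",rect(P,(u>100)&(u<190)&(v>150)&(v<255)&(col.max(-1)<60)&(z<.03)))
print("trolley z",np.median(z[230:300,205:240]), "tin etc")
for n,b in dict(jug=(145,95,195,155),tin=(378,112,425,160),jig=(160,250,192,275),cork=(355,245,400,305),tray=(385,172,455,255)).items():
    m=np.zeros_like(box); m[b[1]:b[3],b[0]:b[2]]=1; print(n,rect(P,m&(z>.012)),P[m][:,2].max())
cv2.imwrite("pics/topc.png",cv2.resize(c["color"][120:245,200:365,::-1],None,fx=4.5,fy=4.5,interpolation=cv2.INTER_CUBIC))
E
```

```text
cab+coaster ('c=(508.8,13.6) long=371.0 short=369.9 longdir=75.1 z=98.3 n=7276', array([210, 130, 146, 104], dtype=int32))
coaster ('c=(587.8,-18.3) long=196.8 short=62.4 longdir=-15.6 z=109.4 n=1452', array([266, 146,  41,  71], dtype=int32))
mud/inside ('c=(602.8,42.7) long=60.8 short=22.1 longdir=78.6 z=57.2 n=156', array([255, 173,  22,  12], dtype=int32))
muddler pale ('c=(602.9,42.7) long=60.8 short=21.7 longdir=78.6 z=57.5 n=139', array([255, 173,  22,  11], dtype=int32))
cork ('c=(661.1,16.2) long=85.2 short=57.3 longdir=5.8 z=36.7 n=134', array([264, 147,  21,  29], dtype=int32))
mat ('c=(528.7,404.3) long=225.7 short=149.0 longdir=-8.2 z=4.0 n=3684', array([112, 163,  63,  82], dtype=int32))
trolley z -0.0009717682083228985 tin etc
jug ('c=(564.3,186.2) long=578.1 short=98.9 longdir=36.5 z=100.7 n=1268', array([149,  96,  43,  54], dtype=int32)) 1.567663267584194
tin ('c=(549.0,-155.5) long=583.6 short=86.3 longdir=-43.5 z=108.3 n=1087', array([378, 114,  41,  43], dtype=int32)) 1.567663267584194
jig ('c=(350.5,289.3) long=44.5 short=44.5 longdir=68.9 z=84.0 n=231', array([166, 255,  19,  17], dtype=int32)) 0.09268496218772526
cork ('c=(360.8,-149.4) long=329.3 short=156.1 longdir=77.1 z=22.0 n=454', array([367, 250,  20,  55], dtype=int32)) 1.567663267584194
tray ('c=(480.3,-227.9) long=599.2 short=76.6 longdir=-64.9 z=61.8 n=611', array([413, 175,  33,  32], dtype=int32)) 1.567663267584194
```

View pics/topc.png

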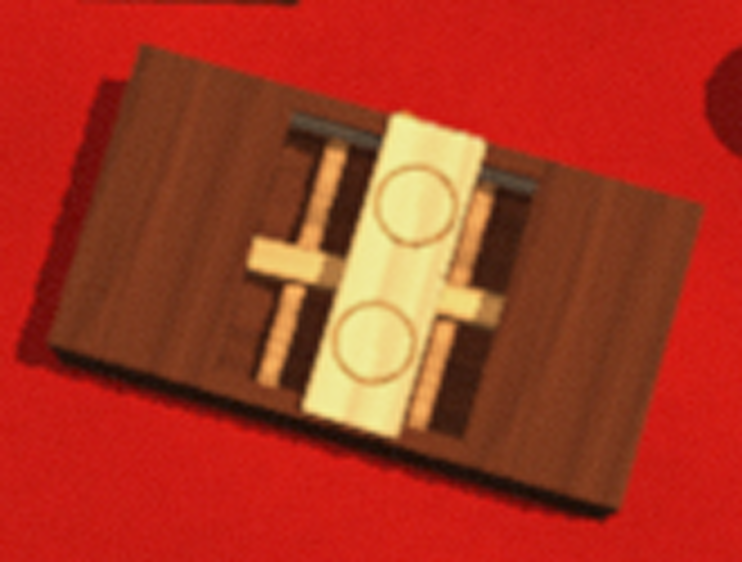

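The crop shows the coaster centred over the opening with free space on both sides, two cork rests, and the muddler shaft passing under the coaster slightly skewed. It isn't clear yet which end is the head. I'll refine the cabinet and neighbour positions and work out the first move.

```bash
cat >> h.py <<'E'
def plan(o,p,yaw):
    "tool-down target at p (mm), tool x yaw deg: delta in tool axes (mm) AFTER turning, and turn about tool z"
    T=pose(o); a=np.degrees(np.arctan2(T[1,0],T[0,0])); Rt=R.from_euler('ZX',[yaw,180],degrees=True)
    rv=np.degrees((R.from_matrix(T[:3,:3]).inv()*Rt).as_rotvec()); d=np.array(p)/1000-T[:3,3]
    print("yaw now",a.round(1),"turn",rv.round(1),"shift in new axes",(Rt.inv().apply(d)*1000).round(1),"in present axes",(T[:3,:3].T@d*1000).round(1))
E
python3 - <<'E'
from h import *
from bench import ctrl
c=load("pics/top0.npz"); P=cloud(c); z=P[...,2]; ok=c["z_map"]>0
v,u=np.mgrid[:420,:560]
box=(u>200)&(u<365)&(v>125)&(v<245)&ok
print("cab",rect(P,box&(z>.085)&(z<.13)))
m=box&(z>.085)&(z<.104)
hole=box&(z<.085); 
n,l,s,_=cv2.connectedComponentsWithStats((~(ok&(z>.085))&box).astype(np.uint8)); 
for i in range(1,n):
    if s[i,4]>80 and s[i,4]<3000: print("hole part",s[i], rect(np.where(np.ones(1),P,P),(l==i)))
for n,b,h in (("jug",(145,95,195,155),.14),("tin",(378,112,425,160),.15),("tumb",(385,172,455,255),.08),("jig",(160,250,192,275),.07)):
    k=np.zeros_like(box); k[b[1]:b[3],b[0]:b[2]]=1; k&=ok&(z>h)&(z<.2)
    print(n,P[k][:,:2].min(0),P[k][:,:2].max(0),P[k][:,2].max())
plan(ctrl.get_obs(),(588,-18,200),-15.6)
E
```

```text
cab ('c=(590.0,-8.2) long=370.8 short=202.1 longdir=75.2 z=98.2 n=7250', array([210, 130, 146, 104], dtype=int32))
hole part [ 248  145   37   63 1237] ('c=(611.9,42.3) long=172.4 short=63.7 longdir=-14.8 z=12.4 n=1237', array([248, 145,  37,  63], dtype=int32))
hole part [289 157  30  61 812] ('c=(582.0,-70.5) long=171.6 short=41.3 longdir=-15.3 z=13.8 n=812', array([289, 157,  30,  61], dtype=int32))
jug [0.69149993 0.26729587] [0.79185504 0.36616663] 0.15762928378900876
tin [ 0.68323191 -0.37104128] [ 0.77191237 -0.28314105] 0.17148886447837053
tumb [ 0.42875975 -0.46283378] [ 0.60872583 -0.37842279] 0.10301060621617242
jig [0.32931241 0.26647771] [0.37381061 0.31185776] 0.09268496218772526
yaw now 14.7 turn [-0.1  0.  30.3] shift in new axes [ 281.6 -637.    30.5] in present axes [ 564.2 -408.3   31.3]
```

>>> send_rows --pt "0 0 7.6 0 0 0 -1" --pt "0 0 7.6 0 0 0 -1" --pt "0 0 7.6 0 0 0 -1" --pt "0 0 7.5 0 0 0 -1" --pt "0 0 0 12 -28 0 -1" --pt "0 0 0 18 -40 0 -1" --pt "0 0 0 18 -40 0 -1" --pt "0 0 0 18 -40 0 -1" --pt "0 0 0 18 -40 0 -1" --pt "0 0 0 18 -40 0 -1"

```text
time_s: 1.1
eef_pos: [0.3059, -0.3625, 0.231]
eef_rot: [-0.0, 0.991, -0.136, -0.0]
wrist_force: [1.1, -1.4, 0.4]
opening: 1.0
grasp_force: 0.0
```

>>> send_rows --pt "0 0 0 18 -40 0 -1" --pt "0 0 0 18 -40 0 -1" --pt "0 0 0 18 -40 0 -1" --pt "0 0 0 18 -40 0 -1" --pt "0 0 0 18 -40 0 -1" --pt "0 0 0 18 -40 0 -1" --pt "0 0 0 18 -40 0 -1" --pt "0 0 0 18 -40 0 -1" --pt "0 0 0 15 -40 0 -1" --pt "0 0 0 12 -30 0 -1"

```text
time_s: 2.1
eef_pos: [0.5759, -0.0324, 0.2308]
eef_rot: [-0.0, 0.991, -0.135, -0.0]
wrist_force: [0.6, -0.4, 0.7]
opening: 1.004
grasp_force: 0.0
```

```bash
python3 - <<'E'
from h import *
from bench import ctrl
o=ctrl.get_obs(); print(o["q"].round(3),o["time_s"]); c=ctrl.camera("wrist"); np.savez("pics/w1.npz",**c); cv2.imwrite("pics/w1.png",c["color"][:,:,::-1])
print(c["hand_eye"].round(3),pose(o).round(3))
P=cloud(c,pose(o)@c["hand_eye"]); z=P[...,2]; ok=c["z_map"]>0
print(rect(P,ok&(z>.104)&(z<.118)))
plan(o,(588,-18,110),-15.6)
E
```

```text
[-0.262  0.186  1.603  0.     1.354  1.58 ] 2.1
[[ 0.001 -0.956 -0.292  0.074]
 [ 1.     0.001  0.     0.001]
 [ 0.    -0.292  0.956 -0.142]
 [ 0.     0.     0.     1.   ]] [[ 0.963 -0.268 -0.001  0.576]
 [-0.268 -0.963  0.001 -0.032]
 [-0.001 -0.    -1.     0.231]
 [ 0.     0.     0.     1.   ]]
('c=(588.3,-20.6) long=195.4 short=62.2 longdir=-15.2 z=109.3 n=14973', array([226,  76,  77, 216], dtype=int32))
yaw now -15.6 turn [-0.  0.  0.] shift in new axes [  7.8 -17.1 120.8] in present axes [  7.9 -17.1 120.8]
```

View pics/w1.png

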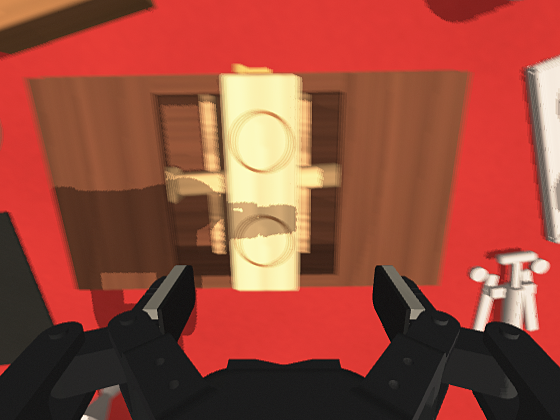

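The wrist view shows the coaster centred at px (262,180) on the cabinet, both fingers clear, and the opening free on both sides of it. Coaster estimates from the two cameras agree to within about 2 mm, so I'm descending.

>>> send_rows --pt "0 0 0 4 -8 15 -1" --pt "0 0 0 4 -8 20 -1" --pt "0 0 0 0 0 20 -1" --pt "0 0 0 0 0 20 -1" --pt "0 0 0 0 0 20 -1" --pt "0 0 0 0 0 20 -1" --pt "0 0 0 0 0 20 -1" --pt "0 0 0 0 0 15 -1" --pt "0 0 0 0 0 5 -1" --pt "0 0 0 0 0 0 1"

```text
time_s: 3.15
eef_pos: [0.5862, -0.0218, 0.0752]
eef_rot: [-0.0, 0.991, -0.136, -0.001]
wrist_force: [0.1, 0.3, 0.2]
opening: 0.857
grasp_force: 0.0
```

>>> send_rows --pt "0 0 0 0 0 0 1" --pt "0 0 0 0 0 0 1" --pt "0 0 0 0 0 0 1" --pt "0 0 0 0 0 0 1" --pt "0 0 0 0 0 -3 1" --pt "0 0 0 0 0 -10 1" --pt "0 0 0 0 0 -20 1" --pt "0 0 0 0 0 -20 1" --pt "0 0 0 0 0 -20 1" --pt "0 0 0 0 0 -20 1"

```text
time_s: 4.15
eef_pos: [0.587, -0.0215, 0.1708]
eef_rot: [-0.0, 0.991, -0.136, 0.0]
wrist_force: [0.6, -0.1, -1.1]
opening: 0.713
grasp_force: 65.1
```

```bash
python3 - <<'E'
from h import *
from bench import ctrl
o=ctrl.get_obs(); print(o["q"].round(3),o["grasp_force"],o["opening"],o["wrist_force"]); c=ctrl.camera("wrist"); np.savez("pics/w2.npz",**c)
T=pose(o)@c["hand_eye"]; P=cloud(c,T); z=P[...,2]; ok=c["z_map"]>0
m=ok&(z>.15)&(z<.22)&(c["color"][...,0]>130)&(c["color"][...,1]>100); print(rect(P,m))
k=P[m]; A=np.c_[k[:,:2],np.ones(len(k))]; s=np.linalg.lstsq(A,k[:,2],rcond=None)[0]; print("slope",s)
plan(o,(535,400,180),-15.6)
E
```

```text
[-0.239  0.267  1.631  0.     1.243  1.605] 65.12954235076904 0.7130230052968998 [ 0.6405633  -0.07372062 -1.08914548]
('c=(618.3,-30.7) long=131.5 short=62.4 longdir=-15.4 z=203.0 n=51200', array([190,  41, 186, 328], dtype=int32))
slope [-0.00166514  0.00037806  0.20403951]
yaw now -15.6 turn [-0. -0. -0.] shift in new axes [-163.4 -392.    -9.2] in present axes [-163.7 -391.9   -9.2]
```

The coaster is held level: slope is about 0, pad force is 65 N, and its underside sits about 21 mm above the TCP. I'm carrying it over to the mat.

>>> send_rows --pt "0 0 0 -7 -16 0 1" --pt "0 0 0 -14 -32 0 1" --pt "0 0 0 -20 -46 0 1" --pt "0 0 0 -20 -46 0 1" --pt "0 0 0 -20 -46 0 1" --pt "0 0 0 -20 -46 0 1" --pt "0 0 0 -20 -46 0 1" --pt "0 0 0 -20 -46 0 1" --pt "0 0 0 -19 -44 0 1" --pt "0 0 0 -10 -26 0 1"

```text
time_s: 5.2
eef_pos: [0.5267, 0.4068, 0.1678]
eef_rot: [0.0, 0.991, -0.135, -0.001]
wrist_force: [0.1, -0.1, -1.2]
opening: 0.713
grasp_force: 65.2
```

>>> send_rows --pt "0 0 -4 0 0 10 1" --pt "0 0 -3.4 0 0 20 1" --pt "0 0 0 0 0 25 1" --pt "0 0 0 0 0 25 1" --pt "0 0 0 0 0 25 1" --pt "0 0 0 0 0 20 1" --pt "0 0 0 0 0 15 1" --pt "0 0 0 0 0 15 1" --pt "0 0 0 0 0 7 1" --pt "0 0 0 0 0 0 1"

```text
time_s: 6.2
eef_pos: [0.5289, 0.4025, 0.0061]
eef_rot: [0.0, 0.997, -0.072, -0.001]
wrist_force: [-0.4, -0.9, -1.2]
opening: 0.716
grasp_force: 65.3
```

```bash
python3 - <<'E'
from h import *
from bench import ctrl
o=ctrl.get_obs(); print(o["q"].round(3),o["grasp_force"],o["wrist_force"],o["eef_pos"]); c=ctrl.camera("top")
P=cloud(c); z=P[...,2]; ok=c["z_map"]>0
plan(o,(529,404,-2),-8.2)
w=ctrl.camera("wrist"); W=pose(o)@w["hand_eye"]; P=cloud(w,W);z=P[...,2]; m=(w["z_map"]>0)&(w["color"][...,0]>150)&(w["color"][...,1]>120)&(z>.02)&(z<.07); print(rect(P,m))
k=w["color"].max(-1)<60
# lowest finger points: dark pixels near TCP
d=np.linalg.norm(P[...,:2]-o["eef_pos"][:2],axis=-1)
f=k&(d<.06)&(z>-.01)&(z<.06)&(w["z_map"]<.17); print("finger low z",np.percentile(z[f],[0,2,10,50]) if f.any() else None)
E
```

```text
[0.472 0.636 1.483 0.    1.025 2.187] 65.29685497283936 [-0.35685479 -0.91822851 -1.22114444] [0.52889892 0.40250666 0.00606858]
yaw now -8.2 turn [ 0.1  0.1 -0. ] shift in new axes [-0.1 -1.5  8.1] in present axes [-0.1 -1.5  8.1]
('c=(560.7,397.5) long=132.4 short=61.8 longdir=-7.9 z=38.1 n=49250', array([190,  41, 186, 328], dtype=int32))
finger low z [0.00102322 0.00191289 0.00243385 0.0036204 ]
```

>>> send_rows --pt "0 0 0 0 0 2 1" --pt "0 0 0 0 0 2 1" --pt "0 0 0 0 0 1 1" --pt "0 0 0 0 0 1 1" --pt "0 0 0 0 0 1 1" --pt "0 0 0 0 0 0 1" --pt "0 0 0 0 0 0 1" --pt "0 0 0 0 0 0 1" --pt "0 0 0 0 0 0 1" --pt "0 0 0 0 0 0 1"

```text
time_s: 7.3
eef_pos: [0.5297, 0.4028, 0.0003]
eef_rot: [-0.0, 0.997, -0.072, 0.0]
wrist_force: [-0.3, -0.1, -1.5]
opening: 0.709
grasp_force: 65.3
```

>>> send_rows --pt "0 0 0 0 0 1 1" --pt "0 0 0 0 0 1 1" --pt "0 0 0 0 0 1 1" --pt "0 0 0 0 0 1 1" --pt "0 0 0 0 0 0 1" --pt "0 0 0 0 0 0 1" --pt "0 0 0 0 0 0 -1" --pt "0 0 0 0 0 0 -1" --pt "0 0 0 0 0 0 -1" --pt "0 0 0 0 0 0 -1"

```text
time_s: 8.3
eef_pos: [0.5295, 0.4026, -0.0042]
eef_rot: [0.0, 0.997, -0.072, -0.0]
wrist_force: [0.0, -0.6, -0.8]
opening: 1.005
grasp_force: 0.0
```

```bash
python3 - <<'E'
from h import *
from bench import ctrl
o=ctrl.get_obs(); print(o["grasp_force"],o["opening"],o["wrist_force"],o["eef_pos"])
w=ctrl.camera("wrist"); W=pose(o)@w["hand_eye"]; P=cloud(w,W);z=P[...,2]; m=(w["z_map"]>0)&(w["color"][...,0]>150)&(w["color"][...,1]>120)&(z>.005)&(z<.07); print(rect(P,m))
k=P[m]; A=np.c_[k[:,:2],np.ones(len(k))]; print("slope",np.linalg.lstsq(A,k[:,2],rcond=None)[0])
plan(o,(590,-8,240),-15.0)
E
```

```text
0.0 1.0053798111439118 [ 0.02833735 -0.61491014 -0.79113617] [ 0.52952584  0.40262485 -0.00419666]
('c=(555.9,399.1) long=145.1 short=62.2 longdir=-7.6 z=16.3 n=44238', array([196,  46, 168, 323], dtype=int32))
slope [-0.0021995   0.00067142  0.01729568]
yaw now -8.2 turn [0.  0.  6.8] shift in new axes [ 164.7  381.  -244.2] in present axes [ 118.6  397.8 -244.1]
```

The coaster lies flat on the mat and is released. Next I rise and go back to the cabinet.

>>> send_rows --pt "0 0 0 0 0 -6 -1" --pt "0 0 0 0 0 -15 -1" --pt "0 0 0 0 0 -28 -1" --pt "0 0 0 0 0 -35 -1" --pt "0 0 0 0 0 -35 -1" --pt "0 0 0 0 0 -35 -1" --pt "0 0 3.4 0 0 -35 -1" --pt "0 0 3.4 0 0 -30 -1" --pt "0 0 0 8 19 -15 -1" --pt "0 0 0 14 32 -6 -1"

```text
time_s: 9.35
eef_pos: [0.5384, 0.3494, 0.2409]
eef_rot: [-0.002, 0.992, -0.129, 0.003]
wrist_force: [0.1, -1.1, 0.5]
opening: 1.0
grasp_force: 0.0
```

>>> send_rows --pt "0 0 0 16 40 0 -1" --pt "0 0 0 16 40 0 -1" --pt "0 0 0 16 40 0 -1" --pt "0 0 0 16 40 0 -1" --pt "0 0 0 16 40 0 -1" --pt "0 0 0 16 40 0 -1" --pt "0 0 0 16 40 0 -1" --pt "0 0 0 16 30 0 -1" --pt "0 0 0 11 15 0 -1" --pt "0 0 0 0 5 0 -1"

```text
time_s: 10.35
eef_pos: [0.5871, -0.0087, 0.2373]
eef_rot: [0.0, 0.991, -0.132, 0.001]
wrist_force: [0.4, 1.2, 0.2]
opening: 1.002
grasp_force: 0.0
```

```bash
python3 - <<'E'
from h import *
from bench import ctrl
o=ctrl.get_obs(); print(o["q"].round(3),o["eef_pos"])
w=ctrl.camera("wrist"); np.savez("pics/w3.npz",**w); cv2.imwrite("pics/w3.png",w["color"][:,:,::-1])
P=cloud(w,pose(o)@w["hand_eye"]);z=P[...,2]; ok=w["z_map"]>0; d=np.hypot(P[...,0]-.59,P[...,1]+.01)<.13
m=ok&d&(z>.05)&(z<.068); print("mud",rect(P,m))
h=ok&d&(z<.085); print("hole",rect(P,h))
# opening edges: board points in cabinet frame
a=np.radians(-15); C=np.array([.590,-.0082]); B=P[...,:2]-C; X=B[...,0]*np.cos(a)+B[...,1]*np.sin(a); Y=-B[...,0]*np.sin(a)+B[...,1]*np.cos(a)
bd=ok&(z>.09)&(z<.106)
for n,s in (("y+",(abs(X)<.05)&(Y>0)),("y-",(abs(X)<.05)&(Y<0))): print(n,"inner",np.percentile(abs(Y[bd&s]),1),"outer",np.percentile(abs(Y[bd&s]),99.5))
for n,s in (("x+",(abs(Y)<.05)&(X>0)),("x-",(abs(Y)<.05)&(X<0))): print(n,"inner",np.percentile(abs(X[bd&s]),1),"outer",np.percentile(abs(X[bd&s]),99.5))
for y in (-.1,-.08,-.06,-.04,-.02,0,.02,.04,.06,.08,.1):
    s=ok&(abs(Y-y)<.004)&(z>.05)&(z<.085)&(abs(X)<.06)
    if s.sum()>20: print(y,"X",np.percentile(X[s],[3,97]).round(4),"z",np.median(z[s]).round(4),s.sum())
E
```

```text
[-0.217  0.201  1.57   0.     1.368  1.619] [ 0.58714779 -0.00871062  0.23732287]
mud ('c=(590.0,-9.9) long=179.8 short=33.0 longdir=76.1 z=57.8 n=3448', array([200, 170, 168,  36], dtype=int32))
hole ('c=(589.7,-10.0) long=204.6 short=181.4 longdir=75.3 z=9.8 n=28279', array([195, 100, 177, 174], dtype=int32))
y+ inner 0.07794082827029428 outer 0.18248750235187694
y- inner 0.08202700259823378 outer 0.1865801790978634
x+ inner 0.08672874715127121 outer 0.1018510999256287
x- inner 0.08452887769836351 outer 0.09958351815114241
-0.08 X [-0.0023  0.018 ] z 0.0579 156
-0.06 X [-0.0034  0.017 ] z 0.0577 155
-0.04 X [-0.0047  0.0157] z 0.0578 150
-0.02 X [-0.0057  0.0146] z 0.0578 161
0 X [-0.0067  0.0136] z 0.0579 146
0.02 X [-0.0078  0.0125] z 0.0577 144
0.04 X [-0.0088  0.0114] z 0.0577 157
0.06 X [-0.0099  0.0105] z 0.0578 151
0.08 X [-0.0146  0.0092] z 0.0577 181
```

View pics/w3.png

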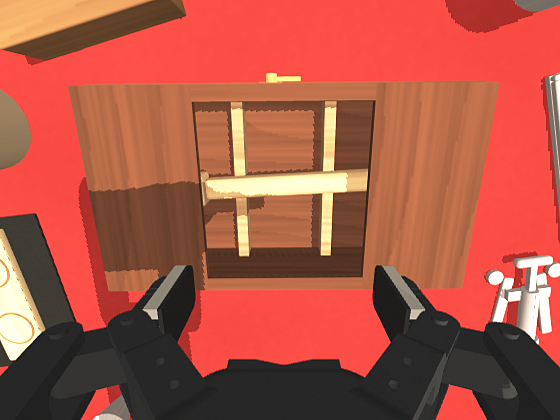

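The wrist view shows the empty opening (px 193–375 × 100–278), two cork rests, and the muddler running from (205,187) to (368,180). It widens at the left edge (px ≈205), so the head is at cabinet +y. The coaster is visible on the mat at lower left. I'll plan the extraction in the cabinet y–z plane with the head coming out first. With q6 ≈ 0, tool x then points to the head and the camera is on the rising side.

```bash
cat > p.py <<'E'
import numpy as np,heapq
def edge(x0,x1,z0,z1,n=3):
    X=np.arange(x0,x1+.1,n);Z=np.arange(z0,z1+.1,n)
    return np.vstack([np.c_[X,X*0+z0],np.c_[X,X*0+z1],np.c_[Z*0+x0,Z],np.c_[Z*0+x1,Z]])
OB=np.array([(-185,-80,90,98),(80,185,90,98),(-400,400,-50,10),(-190,-175,0,98),(175,190,0,98),(-56,-44,10,37),(44,56,10,37)],float)
def shape(s): # coordinates relative to grasp point at s on bar
    bar=[edge(-120-s,-104-s,-13,13),edge(-104-s,75-s,-11,11),edge(75-s,120-s,-17,17)]
    gr=[edge(-13,13,-19,54),edge(-44,44,54,150,6),edge(40,100,95,150,6)]  # fingers, body, camera
    return np.vstack(bar+gr)
def clear(S,y,z,t):
    c,s=np.cos(t),np.sin(t); P=np.c_[S[:,0]*c-S[:,1]*s+y,S[:,0]*s+S[:,1]*c+z]
    dx=np.maximum(np.maximum(OB[:,0]-P[:,:1],P[:,:1]-OB[:,1]),-9); dz=np.maximum(np.maximum(OB[:,2]-P[:,1:],P[:,1:]-OB[:,3]),-9)
    d=np.where((dx<0)&(dz<0),-1,np.hypot(np.maximum(dx,0),np.maximum(dz,0))); return d.min()
def search(s,y0,z0,tmax=60):
    S=shape(s); D=(5,4,3); memo={}
    def cl(n):
        if n not in memo: memo[n]=clear(S,y0+n[0]*5,z0+n[1]*4,np.radians(n[2]*3))
        return memo[n]
    st=(0,1,0); pq=[(0,st)]; dist={st:0}; par={}
    L=np.vstack([[120-s,0],[-120-s,0]])
    while pq:
        d,n=heapq.heappop(pq)
        if d>dist[n]: continue
        t=np.radians(n[2]*3); low=z0+n[1]*4+min(np.sin(t)*(120-s),np.sin(t)*(-120-s))
        if low>130:
            path=[n]
            while n in par: n=par[n]; path.append(n)
            return d,[(y0+a*5,z0+b*4,c*3,round(memo[(a,b,c)],1)) for a,b,c in path[::-1]]
        for a in(-1,0,1):
            for b in(-1,0,1):
                for c in(-1,0,1):
                    m=(n[0]+a,n[1]+b,n[2]+c)
                    if m==n or not 0<=m[2]*3<=tmax or abs(m[0])>40 or not -2<=m[1]<=60: continue
                    k=cl(m)
                    if k<2: continue
                    w=d+np.sqrt(a*a+b*b+c*c)*(1+max(0,12-k)**2/6+.004*m[2]**2)
                    if w<dist.get(m,1e9): dist[m]=w; par[m]=n; heapq.heappush(pq,(w,m))
    return None
E
python3 - <<'E'
from h import *; from p import *
from bench import ctrl
w=load("pics/w3.npz"); o=ctrl.get_obs(); P=cloud(w,pose(o)@w["hand_eye"]);z=P[...,2]; ok=w["z_map"]>0
a=np.radians(-15); C=np.array([.5895,-.0101]); B=P[...,:2]-C; X=B[...,0]*np.cos(a)+B[...,1]*np.sin(a); Y=-B[...,0]*np.sin(a)+B[...,1]*np.cos(a)
for y in np.arange(.066,.1,.003):
    s=ok&(abs(Y-y)<.0016)&(z>.045)&(z<.085)&(abs(X)<.06)
    if s.sum()>8: print(y.round(3),"X",np.percentile(X[s],[2,98]).round(4),"z",np.percentile(z[s],[50,90]).round(4),s.sum())
s=ok&(abs(Y-.02)<.004)&(z>.05)&(z<.068)&(abs(X)<.06); print("center at Y=.02: X",X[s].mean())
r=search(20,25,48); print(r[0] if r else r)
if r: 
    for q in r[1]: print(q)
E
```

```text
0.066 X [-0.011   0.0093] z [0.0573 0.0584] 61
0.069 X [-0.0111  0.0092] z [0.0574 0.0584] 63
0.072 X [-0.0128  0.009 ] z [0.0573 0.0584] 64
0.075 X [-0.0126  0.0088] z [0.0574 0.0584] 65
0.078 X [-0.0125  0.0086] z [0.0572 0.0585] 64
0.081 X [-0.0122  0.0084] z [0.0574 0.0584] 60
0.084 X [-0.0158  0.0076] z [0.0565 0.0585] 65
0.087 X [-0.0174  0.0127] z [0.0599 0.0625] 122
center at Y=.02: X 0.0018307164643099486
108.69738024375593
(25, 52, 0, np.float64(4.0))
(20, 56, 0, np.float64(8.0))
(15, 60, 0, np.float64(12.0))
(10, 60, 0, np.float64(10.8))
(5, 64, 0, np.float64(9.0))
(0, 64, 0, np.float64(9.0))
(-5, 64, 0, np.float64(9.0))
(-10, 64, 0, np.float64(9.0))
(-15, 64, 0, np.float64(9.0))
(-20, 60, 3, np.float64(7.9))
(-25, 60, 6, np.float64(7.8))
(-25, 64, 9, np.float64(7.8))
(-25, 68, 12, np.float64(7.4))
(-25, 72, 15, np.float64(6.2))
(-30, 76, 18, np.float64(7.8))
(-30, 80, 18, np.float64(7.8))
(-30, 84, 21, np.float64(9.6))
(-25, 88, 21, np.float64(10.7))
(-20, 92, 24, np.float64(11.6))
(-15, 92, 24, np.float64(13.2))
(-10, 92, 24, np.float64(13.2))
(-5, 92, 24, np.float64(12.1))
(0, 96, 24, np.float64(13.7))
(5, 100, 24, np.float64(14.4))
(10, 100, 24, np.float64(13.3))
(15, 104, 24, np.float64(14.9))
(20, 104, 24, np.float64(13.2))
(25, 104, 24, np.float64(12.8))
(30, 104, 24, np.float64(12.8))
(35, 108, 24, np.float64(16.5))
(40, 112, 24, np.float64(17.0))
(45, 116, 24, np.float64(14.1))
(50, 120, 24, np.float64(12.5))
(55, 120, 24, np.float64(11.3))
(60, 124, 24, np.float64(12.9))
(65, 124, 21, np.float64(10.5))
(70, 128, 18, np.float64(12.7))
(70, 128, 15, np.float64(12.6))
(70, 128, 12, np.float64(12.5))
(70, 132, 9, np.float64(13.5))
(70, 136, 6, np.float64(16.0))
(70, 140, 3, np.float64(23.5))
```

The plan needs only about 24° of tilt. The head shoulder is at cabinet Y ≈ 85 mm, so the muddler's origin is near Y ≈ 10. I'll grip at Y ≈ 22, close to the balance point. First I turn the tool.

>>> send_rows --pt "0 0 -8.5 0 0 0 -1" --pt "0 0 -8.5 0 0 0 -1" --pt "0 0 -8.5 0 0 0 -1" --pt "0 0 -8.5 0 0 0 -1" --pt "0 0 -8.5 0 0 0 -1" --pt "0 0 -8.5 0 0 0 -1" --pt "0 0 -8.5 0 0 0 -1" --pt "0 0 -8.5 0 0 0 -1" --pt "0 0 -8.5 0 0 0 -1" --pt "0 0 -8.5 0 0 0 -1"

```text
time_s: 11.4
eef_pos: [0.5859, -0.0047, 0.2365]
eef_rot: [-0.0, 0.817, 0.577, 0.0]
wrist_force: [0.5, 0.5, 0.3]
opening: 0.997
grasp_force: 0.0
```

```bash
python3 - <<'E'
from h import *
from bench import ctrl
o=ctrl.get_obs(); print(o["q"].round(3))
plan(o,(596.9,10.7,28),78.2)
c=ctrl.camera("top"); P=cloud(c);z=P[...,2];u=np.mgrid[:420,:560][1]
print("coaster",rect(P,(u<200)&(z>.01)&(z<.03)&(c["color"][...,0]>150)&(c["color"][...,1]>130)&(abs(P[...,0]-.53)<.15)&(abs(P[...,1]-.4)<.09)))
E
```

```text
[-2.110e-01  2.010e-01  1.573e+00  1.000e-03  1.368e+00  1.300e-01]
yaw now 70.4 turn [-0.  -0.  -7.8] shift in new axes [ 17.3   7.6 208.5] in present axes [ 18.    5.3 208.5]
coaster ('c=(531.1,403.8) long=195.1 short=63.2 longdir=-7.8 z=16.3 n=1311', array([126, 168,  33,  68], dtype=int32))
```

Coaster confirmed at (531,404) on the mat. First I turn the remaining −7.8°, then align and descend to 60 mm short of the grasp and check the alignment.

>>> send_rows --pt "0 0 -7.8 0 0 0 -1" --pt "0 0 0 8 4 10 -1" --pt "0 0 0 9 4 20 -1" --pt "0 0 0 0 0 25 -1" --pt "0 0 0 0 0 25 -1" --pt "0 0 0 0 0 25 -1" --pt "0 0 0 0 0 20 -1" --pt "0 0 0 0 0 15 -1" --pt "0 0 0 0 0 8 -1" --pt "0 0 0 0 0 0 -1"

```text
time_s: 12.45
eef_pos: [0.597, 0.0086, 0.087]
eef_rot: [-0.001, 0.779, 0.627, -0.001]
wrist_force: [-0.4, 0.1, -0.1]
opening: 1.0
grasp_force: 0.0
```

```bash
python3 - <<'E'
from h import *
from bench import ctrl
o=ctrl.get_obs(); print(o["q"].round(3),o["eef_pos"])
w=ctrl.camera("wrist"); np.savez("pics/w4.npz",**w); cv2.imwrite("pics/w4.png",w["color"][:,:,::-1])
T=pose(o); P=cloud(w,T@w["hand_eye"]);z=P[...,2]; ok=w["z_map"]>0
L=(P-T[:3,3])@T[:3,:3]*1000  # tool coordinates, mm
for x in (0,20,40,60,70):
    s=ok&(abs(L[...,0]-x)<3)&(z>.052)&(z<.064)&(abs(L[...,1])<30)
    if s.sum()>10: print("tool x",x,"muddler y",np.percentile(L[...,1][s],[2,98]).round(1),np.median(z[s]).round(4))
plan(o,(596.9,10.7,28),78.2)
E
```

```text
[-0.184  0.394  1.654  0.     1.096  0.031] [0.59702728 0.00863784 0.08704151]
tool x 0 muddler y [-11.4  10.1] 0.0579
tool x 20 muddler y [-11.7   9.7] 0.0579
tool x 40 muddler y [-11.4   9.5] 0.0578
yaw now 77.7 turn [-0.1 -0.  -0.5] shift in new axes [ 2.  -0.5 59. ] in present axes [ 2.  -0.4 59. ]
```

View pics/w4.png

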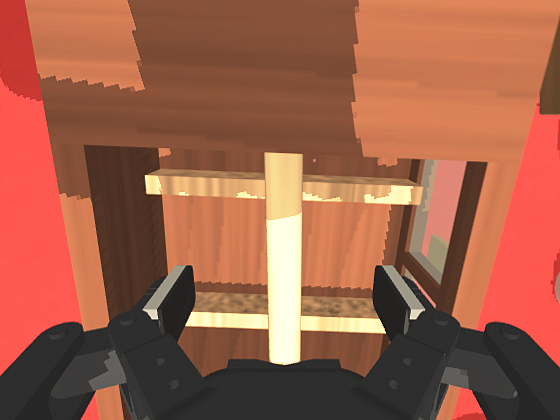

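The muddler runs vertically through the picture centred between the fingers at px 283, offset by less than 1 mm. The +y rest is at row 185 and the −y rest at row 310. I'm descending and gripping.

>>> send_rows --pt "0 0 -0.4 1 -0.5 12 -1" --pt "0 0 0 1 -0.5 12 -1" --pt "0 0 0 0 0 12 -1" --pt "0 0 0 0 0 10 -1" --pt "0 0 0 0 0 8 -1" --pt "0 0 0 0 0 5 -1" --pt "0 0 0 0 0 0 -1" --pt "0 0 0 0 0 0 1" --pt "0 0 0 0 0 0 1" --pt "0 0 0 0 0 0 1"

```text
time_s: 13.5
eef_pos: [0.5976, 0.01, 0.0299]
eef_rot: [0.0, 0.776, 0.63, 0.0]
wrist_force: [0.3, 0.1, -0.1]
opening: 0.517
grasp_force: 0.0
```

>>> send_rows --pt "0 0 0 0 0 0 1" --pt "0 0 0 0 0 0 1" --pt "0 0 0 0 0 0 1" --pt "0 0 0 0 0 0 1" --pt "0 0 0 0 0 0 1" --pt "0 0 0 0 0 0 1" --pt "0 0 0 0 0 -2 1" --pt "0 0 0 0 0 -2 1" --pt "0 0 0 0 0 0 1" --pt "0 0 0 0 0 0 1"

```text
time_s: 14.5
eef_pos: [0.5968, 0.0101, 0.0329]
eef_rot: [-0.0, 0.776, 0.63, -0.0]
wrist_force: [-0.0, 0.2, -1.2]
opening: 0.25
grasp_force: 59.0
```

Muddler held: opening 0.25 is about 21 mm, and the force is 59 N. I'm working out the tool-frame steps along the planned path.

```bash
python3 - <<'E'
from p import *
d,path=search(12,22,48)
def tcp(y,z,t): t=np.radians(t); return np.array([y+20*np.sin(t),z-20*np.cos(t)])
for i,(a,b) in enumerate(zip(path,path[1:])):
    t=np.radians(a[2]); D=tcp(*b[:3])-tcp(*a[:3]); ex=np.array([np.cos(t),np.sin(t)]); ez=np.array([np.sin(t),-np.cos(t)])
    print(i,b[:3],float(b[3]),"ry",b[2]-a[2],"tx",(D@ex).round(1),"tz",(D@ez).round(1))
E
```

```text
0 (22, 56, 0) 8.0 ry 0 tx 0.0 tz -4.0
1 (17, 60, 0) 12.0 ry 0 tx -5.0 tz -4.0
2 (12, 60, 0) 12.0 ry 0 tx -5.0 tz 0.0
3 (7, 60, 0) 12.0 ry 0 tx -5.0 tz 0.0
4 (2, 60, 0) 10.8 ry 0 tx -5.0 tz 0.0
5 (-3, 64, 0) 9.0 ry 0 tx -5.0 tz -4.0
6 (-8, 64, 0) 9.0 ry 0 tx -5.0 tz 0.0
7 (-13, 64, 0) 9.0 ry 0 tx -5.0 tz 0.0
8 (-18, 64, 0) 9.0 ry 0 tx -5.0 tz 0.0
9 (-23, 64, 0) 9.0 ry 0 tx -5.0 tz 0.0
10 (-28, 64, 0) 8.5 ry 0 tx -5.0 tz 0.0
11 (-33, 64, 3) 6.9 ry 3 tx -4.0 tz -0.0
12 (-33, 64, 6) 6.7 ry 3 tx 1.0 tz -0.0
13 (-33, 68, 9) 7.1 ry 3 tx 1.5 tz -4.0
14 (-33, 68, 12) 7.1 ry 3 tx 1.0 tz -0.0
15 (-33, 68, 15) 6.8 ry 3 tx 1.0 tz -0.0
16 (-38, 72, 18) 7.4 ry 3 tx -2.7 tz -5.2
17 (-38, 76, 18) 7.4 ry 0 tx 1.2 tz -3.8
18 (-38, 80, 21) 9.1 ry 3 tx 2.3 tz -3.8
19 (-33, 84, 21) 10.7 ry 0 tx 6.1 tz -1.9
20 (-28, 88, 24) 12.0 ry 3 tx 7.1 tz -2.0
21 (-23, 88, 24) 12.4 ry 0 tx 4.6 tz 2.0
22 (-18, 88, 24) 12.4 ry 0 tx 4.6 tz 2.0
23 (-13, 92, 24) 14.4 ry 0 tx 6.2 tz -1.6
24 (-8, 92, 24) 13.4 ry 0 tx 4.6 tz 2.0
25 (-3, 96, 24) 14.9 ry 0 tx 6.2 tz -1.6
26 (2, 96, 24) 12.9 ry 0 tx 4.6 tz 2.0
27 (7, 100, 24) 14.5 ry 0 tx 6.2 tz -1.6
28 (12, 100, 24) 12.6 ry 0 tx 4.6 tz 2.0
29 (17, 100, 24) 12.1 ry 0 tx 4.6 tz 2.0
30 (22, 100, 24) 12.1 ry 0 tx 4.6 tz 2.0
31 (27, 100, 24) 12.1 ry 0 tx 4.6 tz 2.0
32 (32, 104, 24) 14.1 ry 0 tx 6.2 tz -1.6
33 (37, 108, 24) 14.2 ry 0 tx 6.2 tz -1.6
34 (42, 112, 24) 15.7 ry 0 tx 6.2 tz -1.6
35 (47, 116, 24) 14.6 ry 0 tx 6.2 tz -1.6
36 (52, 120, 24) 13.0 ry 0 tx 6.2 tz -1.6
37 (57, 124, 24) 13.6 ry 0 tx 6.2 tz -1.6
38 (62, 128, 21) 14.1 ry -3 tx 5.1 tz -1.6
39 (62, 128, 18) 12.5 ry -3 tx -1.0 tz -0.0
40 (62, 132, 15) 14.0 ry -3 tx 0.2 tz -3.8
41 (62, 136, 12) 14.8 ry -3 tx -0.0 tz -3.9
42 (62, 140, 9) 16.1 ry -3 tx -0.2 tz -3.9
43 (62, 144, 6) 22.7 ry -3 tx -0.4 tz -4.0
```

>>> send_rows --pt "0 0 0 0 0 -4 1" --pt "0 0 0 -5 0 -4 1" --pt "0 0 0 -5 0 0 1" --pt "0 0 0 -5 0 0 1" --pt "0 0 0 -5 0 0 1" --pt "0 0 0 -5 0 -4 1" --pt "0 0 0 -5 0 0 1" --pt "0 0 0 -5 0 0 1" --pt "0 0 0 -5 0 0 1" --pt "0 0 0 -5 0 0 1"

```text
time_s: 15.5
eef_pos: [0.5878, -0.0343, 0.0452]
eef_rot: [-0.0, 0.776, 0.63, -0.0]
wrist_force: [-0.4, 0.9, -1.3]
opening: 0.248
grasp_force: 58.9
```

>>> send_rows --pt "0 0 0 -5 0 0 1" --pt "0 3 0 -4 0 0 1" --pt "0 3 0 1 0 0 1" --pt "0 3 0 1.5 0 -4 1" --pt "0 3 0 1 0 0 1" --pt "0 3 0 1 0 0 1" --pt "0 3 0 -2.7 0 -5.2 1" --pt "0 0 0 1.2 0 -3.8 1" --pt "0 0 0 0 0 0 1" --pt "0 0 0 0 0 0 1"

```text
time_s: 16.5
eef_pos: [0.5863, -0.0425, 0.0584]
eef_rot: [-0.098, 0.767, 0.623, 0.121]
wrist_force: [-0.3, -0.3, -2.0]
opening: 0.246
grasp_force: 58.8
```

```bash
python3 - <<'E'
from h import *
from bench import ctrl
o=ctrl.get_obs(); T=pose(o); print(o["q"].round(3),T.round(3),o["grasp_force"],o["torque"].round(2))
C=np.array([.5895,-.0101]); a=np.radians(-15); G=T[:3,3]-.02*T[:3,2]; B=G[:2]-C
print("G cab X,Y,z",B[0]*np.cos(a)+B[1]*np.sin(a),-B[0]*np.sin(a)+B[1]*np.cos(a),G[2],"tilt",np.degrees(np.arcsin(T[2,0])))
w=ctrl.camera("wrist"); cv2.imwrite("pics/w5.png",w["color"][:,:,::-1]); c=ctrl.camera("scene"); cv2.imwrite("pics/s5.png",np.hstack([c["color"][130:400,100:400,::-1],cv2.resize(w["color"][:,:,::-1],(360,270))]))
E
```

```text
[-0.444  0.432  1.708  0.342  1.101 -0.409] [[ 0.195  0.979  0.064  0.586]
 [ 0.931 -0.205  0.301 -0.042]
 [ 0.308  0.    -0.951  0.058]
 [ 0.     0.     0.     1.   ]] 58.841169476509094 [-0.25  0.04 -0.03]
G cab X,Y,z 0.005604840070686948 -0.03827291896425651 0.07739725044117693 tilt 17.938089552738216
```

View pics/s5.png

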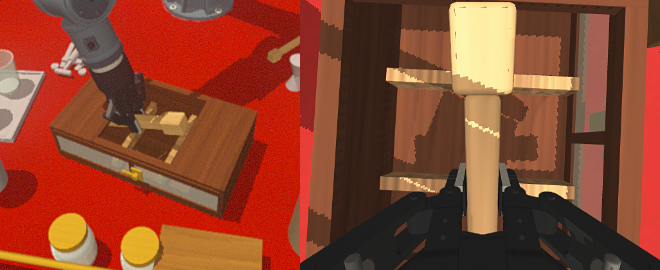

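The left panel shows the held muddler tilted with its head rising in the opening. The right panel shows the head (px ~480,45) inside the opening with a clear gap to the +y edge. The pose matches the plan to about 1 mm, so I'm continuing.

>>> send_rows --pt "0 3 0 2.3 0 -3.8 1" --pt "0 0 0 6.1 0 -1.9 1" --pt "0 3 0 7.1 0 -2 1" --pt "0 0 0 4.6 0 2 1" --pt "0 0 0 4.6 0 2 1" --pt "0 0 0 6.2 0 -1.6 1" --pt "0 0 0 4.6 0 2 1" --pt "0 0 0 6.2 0 -1.6 1" --pt "0 0 0 4.6 0 2 1" --pt "0 0 0 6.2 0 -1.6 1"

```text
time_s: 17.6
eef_pos: [0.5955, 0.004, 0.0828]
eef_rot: [-0.131, 0.759, 0.617, 0.161]
wrist_force: [-0.3, 1.0, -1.7]
opening: 0.249
grasp_force: 58.9
```

>>> send_rows --pt "0 0 0 4.6 0 2 1" --pt "0 0 0 4.6 0 2 1" --pt "0 0 0 4.6 0 2 1" --pt "0 0 0 4.6 0 2 1" --pt "0 0 0 6.2 0 -1.6 1" --pt "0 0 0 6.2 0 -1.6 1" --pt "0 0 0 6.2 0 -1.6 1" --pt "0 0 0 6.2 0 -1.6 1" --pt "0 0 0 6.2 0 -1.6 1" --pt "0 0 0 6.2 0 -1.6 1"

```text
time_s: 18.6
eef_pos: [0.6062, 0.0528, 0.1075]
eef_rot: [-0.131, 0.759, 0.617, 0.161]
wrist_force: [-0.2, 0.1, -1.9]
opening: 0.249
grasp_force: 58.9
```

```bash
python3 - <<'E'
from h import *
from bench import ctrl
o=ctrl.get_obs(); T=pose(o); print(o["q"].round(3),o["grasp_force"],o["torque"].round(2))
C=np.array([.5895,-.0101]); a=np.radians(-15); G=T[:3,3]-.02*T[:3,2]; B=G[:2]-C
print("G cab X,Y,z",B[0]*np.cos(a)+B[1]*np.sin(a),-B[0]*np.sin(a)+B[1]*np.cos(a),G[2],"tilt",np.degrees(np.arcsin(T[2,0])))
print("head",G+.108*T[:3,0],"tail",G-.132*T[:3,0])
E
```

```text
[-0.33   0.378  1.693  0.455  1.165 -0.326] 58.8522344827652 [-0.28  0.08  0.02]
G cab X,Y,z 0.0002489424425535982 0.05697150490781836 0.12576402831333303 tilt 23.99902934245584
head [0.62472021 0.14143229 0.16968991] tail [ 0.57975479 -0.07315987  0.07207683]
```

>>> send_rows --pt "0 0 0 6.2 0 -1.6 1" --pt "0 0 0 3 0 -6 1" --pt "0 0 0 4 0 -9 1" --pt "0 0 0 4 0 -9 1" --pt "0 0 0 4 0 -9 1" --pt "0 0 0 5 0 -12 1" --pt "0 0 0 6 0 -14 1" --pt "0 0 0 6 0 -14 1" --pt "0 0 0 6 0 -14 1" --pt "0 0 0 6 0 -14 1"

```text
time_s: 19.6
eef_pos: [0.607, 0.0564, 0.2228]
eef_rot: [-0.131, 0.759, 0.617, 0.162]
wrist_force: [0.5, 0.0, -2.0]
opening: 0.248
grasp_force: 58.9
```

>>> send_rows --pt "0 0 0 5 0 -12 1" --pt "0 0 0 3 0 -6 1" --pt "0 0 0 1 0 -2 1" --pt "0 0 0 0 0 0 1" --pt "0 0 0 0 0 0 1" --pt "0 0 0 0 0 0 1" --pt "0 0 0 0 0 0 1" --pt "0 0 0 0 0 0 1" --pt "0 0 0 0 0 0 1" --pt "0 0 0 0 0 0 1"

```text
time_s: 20.6
eef_pos: [0.6069, 0.0565, 0.2431]
eef_rot: [-0.131, 0.759, 0.617, 0.161]
wrist_force: [-0.4, 0.5, -1.5]
opening: 0.246
grasp_force: 58.9
```

```bash
python3 - <<'E'
from h import *
from bench import ctrl
o=ctrl.get_obs(); T=pose(o); print(o["grasp_force"],o["wrist_force"].round(2),abs(o["dq"]).max())
G=T[:3,3]-.02*T[:3,2]; print("head",G+.108*T[:3,0],"tail",G-.132*T[:3,0])
c=ctrl.camera("scene"); cv2.imwrite("pics/s6.png",c["color"][:,:,::-1])
P=cloud(c); m=(c["z_map"]>0)&(c["color"][...,0]>140)&(c["color"][...,1]>110)&(P[...,2]>.13)&(np.hypot(P[...,0]-.6,P[...,1]-.04)<.17); print("pale z range",np.percentile(P[m][:,2],[1,50,99]),m.sum())
E
```

```text
58.8516765832901 [-0.41  0.51 -1.54] 0.0017772014402705834
head [0.62550757 0.14511603 0.30529415] tail [ 0.58048923 -0.06946118  0.20767259]
pale z range [0.21009993 0.28842894 0.42165674] 2084
```

View pics/s6.png

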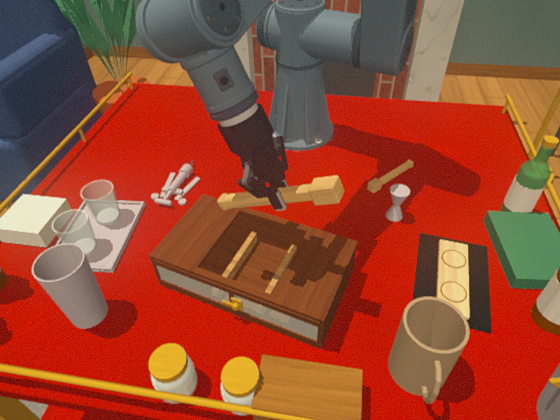

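The muddler (tail px 220,203; head px 330,188) is held clear above the cabinet, with its ends at about 0.21 and 0.31 m. The coaster lies on the mat at (455,275), and everything else stands where it was. Handing in.

```bash
python3 -c "
from bench import ctrl
print(ctrl.hand_in())"
```

```text
the job is handed in; nothing more can be done
None
```

I handed the job in at about 21 s, with no verdict returned: the coaster lies flat and released on the bar mat, and the muddler is held still in the gripper with its lowest end about 0.21 m above the trolley top; the glasses, tin, jug, jigger and corkscrew look undisturbed in the last picture.

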